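# Set and start the six-sided kitchen timer

## Task

The six-sided flip timer lies on the wooden board with its start bar turned away underneath. Roll it over until the flat with the start bar faces straight up and it lies at rest on the board, then press the bar gently (under about 30 N) fully home, hold it down for a second, and let go. Leave the timer lying on the board, and the crockery and utensils where they are.

Things in the scene. Friction and masses are not known exactly. Their poses are not given: they have to be found in the camera images.
- timer_center (a point): Centre of the loose white flip timer, a six-sided prism 130 mm long, about 0.3 kg (varies), 28 mm above the board's top at rest. x runs along the prism; z points out of the marked flat (with the start bar), so z straight up means set; at the start z points 30 degrees below level, and the yaw varies widely. The middle 100 mm is 44 mm across flats (flats 25 mm wide). All other flats are bare.
- bumper (a point): Centre of the timer's grey six-sided end bumper on its +x side, 57.5 mm from timer_center on the long axis; same axes. There is another at the other end. Each is 15 mm long and 56 mm across flats, flats in line with those of the middle part; the timer lies and rolls on the bumpers only.
- bar_top (a point): Middle of the outer face of the start bar: a grey bar 80 mm long (along the timer's x), 14 mm wide, 5 mm proud of the marked middle flat and 1 mm below the bumpers' flats, so it does not touch the board when underneath. With the bar up this point is 27 mm above timer_center. Same axes.
- start_bar (a joint): Travel of the sprung start bar into the timer, in m: 0 out, 0.004 fully home. It needs about 3 N to begin to move and 7 N at full travel, and springs back out. Squeezing it while rolling the timer does no harm.
- board: The flat wooden chopping board under the timer, fixed, 360 mm (its x) by 480 mm (its y), 6 mm thick. Origin at the centre of its underside, z up, so its top is 6 mm above the origin.
- ramekin: Bystander: white ramekin, 76 mm wide, 40 mm high, standing on the board. Origin under its centre.
- egg_cup: Bystander: wooden egg cup, 50 mm wide, 58 mm high, standing on the board. Origin under its centre.
- spatula: Bystander: black-handled steel spatula lying near the board's edge along its x, about 280 mm long. Origin under its middle.
- mug: Bystander: mug, 80 mm wide, 92 mm high, right of the board. Origin under its centre.
- jar: Bystander: lidded jar, 72 mm wide, 110 mm high, right of the board. Origin under its centre.
- pepper_mill: Bystander: dark wooden pepper mill, 56 mm wide, 168 mm high, right of the board. Origin under its centre.
- bowl: Bystander: white bowl, 130 mm wide, 55 mm high, on the worktop left of the board. Origin under its centre.
Things that resemble listed ones, but are neither listed nor needed, are in the scene too. What is shaped like the part that bears timer_center but green or orange is not meant.

How it is judged:
On the way, in this order (a step that is already met when the one before it is completed fails the run):
1. the timer lies at rest on the board with the start bar's flat up (within 6 degrees), the bar not pressed (angle between timer_center's own z axis and vertical below 0.1 rad and z of timer_center in the frame of board between 0.03 and 0.038 m and value of joint start_bar below 0.001 m and linear speed of timer below 0.03 m/s), for 0.2 s.
2. the start bar is pressed at least 3 mm in for 0.7 s while the timer stays flat on the board (value of joint start_bar above 0.003 m and angle between timer_center's own z axis and vertical below 0.1 rad and z of timer_center in the frame of board below 0.038 m), for 0.7 s.
At the end, for the whole second after the job is handed in: the timer lies at rest on the board (centre over the board, 30 to 38 mm above its underside), the start bar's flat up within 6 degrees, the bar sprung out again (within 1 mm) (angle between timer_center's own z axis and vertical below 0.1 rad and z of timer_center in the frame of board between 0.03 and 0.038 m and x of timer_center in the frame of board between -0.18 and 0.18 m and y of timer_center in the frame of board between -0.24 and 0.24 m and value of joint start_bar below 0.001 m and linear speed of timer below 0.02 m/s and angular speed of timer below 0.2 rad/s); the robot touches nothing.
It fails at once if the start bar is pressed with more than 30 N while it faces up (angle between timer_center's own z axis and vertical below 0.15 rad and contact force between start_bar and anything else above 30 N).
It fails at once if a bystander is shifted by more than 40 mm (distance of any of ramekin, egg_cup, spatula, mug, jar, pepper_mill, bowl from where it was at the start of the episode above 0.04 m).
It also fails if it takes over 72 s, if anything falls off the work surface, if the arm or the gripper's body presses on something with over 40 N, if the wrist force passes 120 N, or if a joint passes its speed limit or range.

## Robot

A 7-joint arm with a two-finger parallel gripper is mounted at the origin on the work surface. World frame = base frame: x ahead of the robot, y to its left, z up, the work surface at z = 0. Lengths are in m, angles in rad, forces in N, time in s.
With the tool pointing down it reaches from about 0.375 to 0.925 m from the base axis. Payload 3.1 kg.
Tool frame: the origin (TCP) lies between the finger pads; the fingertips stand 19 mm ahead of it and the grasp point (between the pads) is the TCP; z points along the fingers, y is the line along which they close (so a half turn about z gives the same grasp; the last joint's range is limited). The gripper opens to 85 mm and grips with 20 to 120 N. Pads are 22 mm wide; open, the fingers measure 114 mm over their backs; the gripper's body (76 mm by 85 mm) begins 54 mm behind the grasp point. The pads swing forward as they close: fully open they stand 13 mm farther back than shut.
Start: joints at [-1.364, 0.383, 0.044, 1.598, -0.018, 1.161, -0.05], TCP at [0.195, 0.62, 0.226] pointing down, gripper open.
Joint ranges: [-2.61, 2.61], [-0.41, 2.15], [-1.48, 1.57], [0, 2.5], [-1.57, 4.71], [0.05, 1.97], [-2.85, 2.85]. Speed limits (rad/s): [2.79, 2.79, 3.14, 3.14, 3.14, 3.14, 3.14].

## Interface

Orientations are given as a unit quaternion [x, y, z, w].
In Python, from bench import move_ptp, movel, move_j, move_gripper, pause, inverse_kinematics, read_camera, camera_params, MotionError, sign_off, look_for, tip_of, read_time_s, read_qpos, read_joint_vel, read_effort, read_eef_pos, read_tcp_rot, read_ft_force, read_ft_torque, read_finger_gap, read_grasp_force gives the robot as it stands. Calls block until the motion is done:
- move_ptp(position, orientation): joint-space move of the TCP to a pose.
- movel(position, orientation=None, speed=0.15): straight line of the TCP; orientation=None keeps the orientation; speed is the mean speed in m/s.
- move_j(angles): joint-space move.
- move_gripper(opening, effort=None): finger opening in m; effort is the grip in N (None keeps the last); returns when the fingers have stopped.
- pause(seconds).
- inverse_kinematics(position, orientation): joint angles nearest the present ones, or None.
- read_camera(name): name is "side" or "top"; returns the picture (480x640x3 uint8, red, green, blue); there is no depth.
- camera_params(name): a dict with "K" (3x3 intrinsics, pixels), "dist_coeffs" ([k1, k2, p1, p2, k3] as OpenCV has them; the pictures are not rectified), "camera_from_world" (4x4, takes a point from world to camera coordinates). Camera axes: x right, y down, z forward; pixel columns grow to the right and rows downward; lengths in m; the calibration is good to about 2 mm. A picture is of the moment at which its call begins. camera_params takes no time and is no camera call.
A pose or a line that the arm cannot do raises MotionError and nothing moves.
- sign_off(): hands the job in; it is judged then, once.
Trained networks look in the newest picture that a camera, given by its name, has taken for a name from the list of things; names that differ only in an ending like _2 or _b are one class to them, and where a whole thing is asked for, a point or a joint stands for the part that bears it (a point fixed in the world has none). Each returns a list of dicts, best first, with "confidence" (0 to 1); they miss things now and then, are a little off and sometimes report something else, mostly with a low value. They report only what shows in the picture. A call takes as long as a camera call. They do not tell look-alikes from the thing itself.
- look_for(camera, name): "at" ([column, row] in pixels, amid what is visible of it).
- tip_of(camera, name): "at" ([column, row] in pixels: a listed point, or the origin of a listed thing).
Readings, each from a call of its own:
- read_time_s(): time.
- read_qpos(): joint angles.
- read_joint_vel(): joint speeds.
- read_effort(): joint torques, N m.
- read_eef_pos(): TCP position.
- read_tcp_rot(): TCP orientation.
- read_ft_force(): force on the tool from outside, world axes, zero at the start.
- read_ft_torque(): the same for the moment, N m.
- read_finger_gap(): finger opening in m.
- read_grasp_force(): force on a finger pad.
Only numpy, scipy, OpenCV 4.12 (cv2) and the standard library are available. Lean on these libraries where they do the work, as an engineer would, in place of code of your own. Each camera call takes 0.05 s, during which the arm holds its last target. There are 200 camera calls.

## Working session

There is one attempt and no reset: what is moved stays moved. The work goes in short steps, each a Python script; the robot and the scene stay as the last script left them, time stands still between calls to the robot, and variables do not carry over. Pictures are saved under pics/ and viewed, at most 10 in all, crops included, and the job is handed in when it is done.

```bash
mkdir -p pics; ls; python3 - <<'E'
from bench import *
import cv2
for c in("side","top"):
    im=read_camera(c); cv2.imwrite(f"pics/{c}0.png",im[:,:,::-1])
    p=camera_params(c); print(c,p)
    for n in("timer_center","bumper","bar_top","board"):
        print(n,[(d["at"],round(d["confidence"],2)) for d in tip_of(c,n)])
print(read_time_s(),read_tcp_rot())
E
```

```text
pics
side {'K': array([[511.37726446,   0.        , 326.1156845 ],
       [  0.        , 511.37726446, 241.70649254],
       [  0.        ,   0.        ,   1.        ]]), 'dist_coeffs': array([-0.09733445,  0.        ,  0.        ,  0.        ,  0.        ]), 'camera_from_world': array([[ 0.74720041, -0.66452952, -0.00959499, -0.39353004],
       [-0.41646604, -0.4569279 , -0.78598533,  0.23976754],
       [ 0.51792623,  0.59128455, -0.61817069,  1.05353558],
       [ 0.        ,  0.        ,  0.        ,  1.        ]])}
timer_center [([242.6, 247.9], 0.97), ([303.7, 328.1], 0.85), ([355.3, 229.5], 0.66)]
bumper [([280.5, 337.8], 0.93), ([247.8, 234.4], 0.55), ([406.6, 285.4], 0.3)]
bar_top [([406.7, 284.8], 0.7), ([251.6, 249.1], 0.59)]
board []
top {'K': array([[478.97907374,   0.        , 317.33884593],
       [  0.        , 478.97907374, 240.07905228],
       [  0.        ,   0.        ,   1.        ]]), 'dist_coeffs': array([-0.05275535,  0.        ,  0.        ,  0.        ,  0.        ]), 'camera_from_world': array([[ 0.02264251, -0.99971188,  0.00796648, -0.03002542],
       [-0.99840274, -0.023024  , -0.05159324,  0.52394969],
       [ 0.05176179, -0.00678556, -0.99863641,  1.15742378],
       [ 0.        ,  0.        ,  0.        ,  1.        ]])}
timer_center [([385.2, 339.8], 0.86), ([255.9, 307.5], 0.78), ([323.8, 206.6], 0.61)]
bumper [([239.8, 292.7], 0.93), ([294.1, 205.2], 0.64), ([379.7, 358.8], 0.59)]
bar_top [([264.4, 300.1], 0.61), ([374.6, 336.6], 0.43)]
board [([324.1, 206.4], 0.62)]
0.5 [ 1.51781931e-01  9.88414002e-01 -6.96477913e-05 -2.55296660e-05]
```

View pics/top0.png

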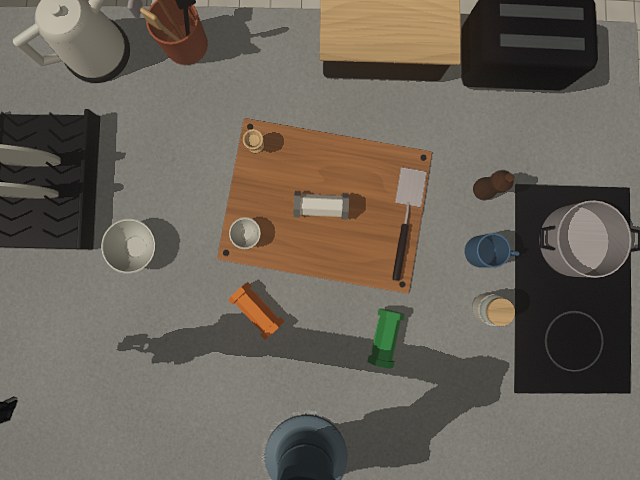

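View pics/side0.png

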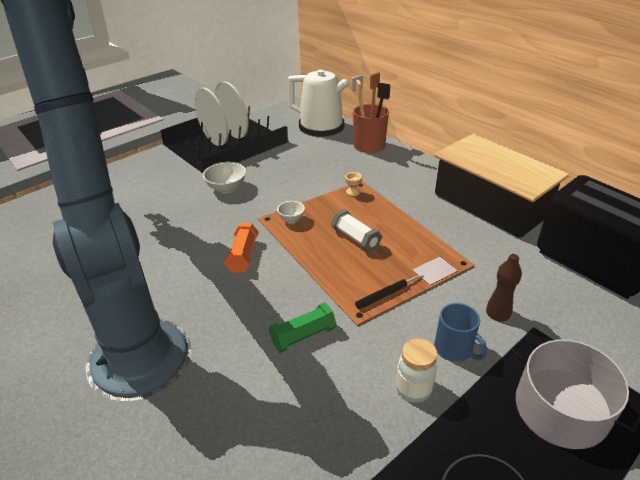

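The candidates are white at top (322,206) / side (356,230), orange at top (257,309) and green at top (385,338). The white one on the board fits, since orange and green are excluded. I'll check it in enlarged crops and look for the bar side.

```bash
python3 - <<'E'
import cv2,numpy as np
a=cv2.imread("pics/top0.png")[180:235,282:362]; b=cv2.imread("pics/side0.png")[200:260,318:398]
f=lambda i:cv2.resize(i,(400,300),interpolation=cv2.INTER_CUBIC) 
cv2.imwrite("pics/crop0.png",np.vstack([cv2.resize(a,(400,275),interpolation=cv2.INTER_CUBIC),f(b)]))
E
```

```text
(no output)
```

View pics/crop0.png

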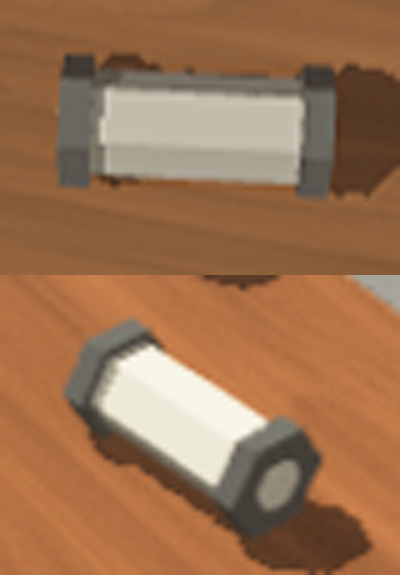

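```bash
cat >h.py <<'E'
from bench import *
import numpy as np,cv2
from scipy.spatial.transform import Rotation as R
def ray(cam,px,z):
    p=camera_params(cam);T=p["camera_from_world"]
    u=cv2.undistortPoints(np.array([[px]],float),p["K"],p["dist_coeffs"])[0,0]
    d=T[:3,:3].T@[u[0],u[1],1];c=-T[:3,:3].T@T[:3,3]
    return c+d*(z-c[2])/d[2]
def proj(cam,P):
    p=camera_params(cam);T=p["camera_from_world"]
    return cv2.projectPoints(np.array(P,float),cv2.Rodrigues(T[:3,:3])[0],T[:3,3],p["K"],p["dist_coeffs"])[0][:,0]
def body(C,a,ph):  # C centre, a axis (horizontal unit), ph roll -> list of polylines
    u=np.array([-a[1],a[0],0]); 
    pt=lambda x,r,t:C+a*x+r*(np.cos(t)*u+np.sin(t)*np.array([0,0,1]))
    out=[]
    for x in(-.065,-.05,.05,.065): out.append([pt(x,.028/np.cos(np.pi/6),np.pi/3*k) for k in range(7)])
    return out
def bar(C,a,s):
    u=np.array([-a[1],a[0],0])*s; n=np.cos(np.pi/6)*u-np.array([0,0,.5]); t=np.cross(n,a)
    return [[C+a*x+n*r+t*w for x,w in((-.04,-.007),(.04,-.007),(.04,.007),(-.04,.007),(-.04,-.007))] for r in(.022,.027)]
def show(cam,lines,box,name,k=9):
    im=read_camera(cam)[:,:,::-1]; x0,y0,x1,y1=box
    c=cv2.resize(im[y0:y1,x0:x1],None,fx=k,fy=k,interpolation=cv2.INTER_CUBIC); 
    for L,col in lines: cv2.polylines(c,[np.int32((proj(cam,L)-[x0-.5,y0-.5])*k)],False,col,1)
    return c
E
python3 - <<'E'
from h import *
l=ray("top",(294,204.2),.048);r=ray("top",(348.6,206.4),.048)
print(l,r,np.linalg.norm(l-r))
C=(ray("top",(294,204.2),.034)+ray("top",(348.6,206.4),.034))/2
a=(l-r)/np.linalg.norm(l-r);print(C,a,np.degrees(np.arctan2(a[1],a[0])))
B=[(L,(0,255,255)) for L in body(C,a,0)]
b1=[(L,(0,0,255)) for L in bar(C,a,1)];b2=[(L,(255,0,0)) for L in bar(C,a,-1)]
box=(322,204,388,256)
A=show("side",B+b1+b2,box,"",6);D=show("side",[],box,"",6)
D=cv2.convertScaleAbs(D,alpha=1.6,beta=10)
bt=(286,184,352+6,228)
A2=show("top",B+b1+b2,bt,"",6)[:,:396];D2=cv2.convertScaleAbs(show("top",[],bt,"",6)[:,:396],alpha=1.6,beta=10)
cv2.imwrite("pics/o1.png",np.vstack([np.hstack([A,D]),np.hstack([A2,D2])]))
E
```

```text
[0.60700668 0.03971508 0.048     ] [ 0.60481948 -0.09050621  0.048     ] 0.13023965348135697
[ 0.60766482 -0.02558422  0.034     ] [0.01679363 0.99985898 0.        ] 89.03775074879894
```

View pics/o1.png

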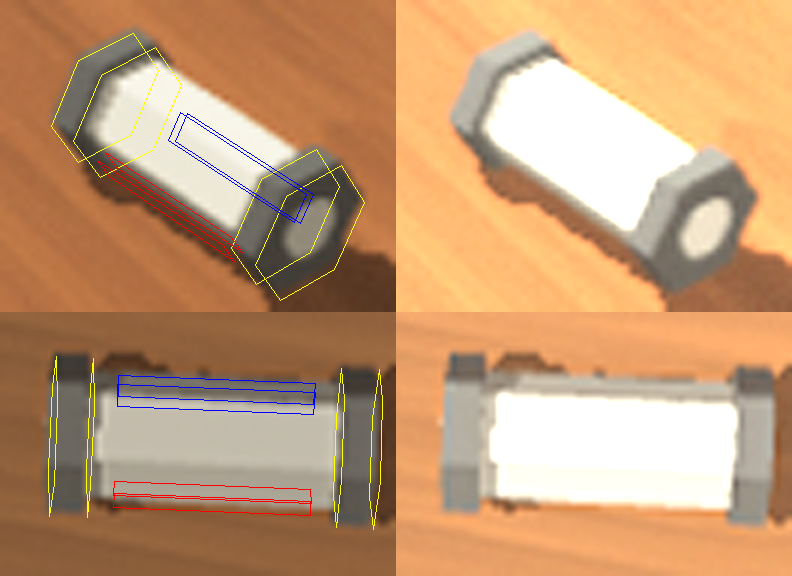

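```bash
python3 - <<'E'
from h import *
C=np.array([.6077,-.0256,.034]);a=np.array([.0168,.99986,0]);up=np.array([0,0,1])
im={c:read_camera(c).astype(float) for c in("side","top")}
def samp(c,P): 
    q=np.float32(proj(c,P)).reshape(1,-1,2); return cv2.remap(np.float32(im[c]),q[...,0],q[...,1],cv2.INTER_LINEAR)[0].round().astype(int)
u=np.array([-a[1],a[0],0])
n=u*.866-up*.5;t=np.cross(n,a);t*=-np.sign(t[2])   # t points down
print("side: flat -30 robot side, rows = down along flat")
for w in(-.012,-.009,-.006,-.003,0,.003,.006,.009,.012,.016):
    print(w,[tuple(v) for v in samp("side",[C+a*x+n*.022+t*w for x in(.045,.03,.01,-.01,-.03,-.045)])])
print("top: across far edge")
for r in np.arange(.016,.036,.002):
    print(round(r,3),[tuple(v) for v in samp("top",[C+a*x-u*r for x in(.045,.03,.01,-.01,-.03,-.045)])])
E
```

```text
side: flat -30 robot side, rows = down along flat
-0.012 [(np.int64(99), np.int64(93), np.int64(82)), (np.int64(132), np.int64(125), np.int64(111)), (np.int64(129), np.int64(122), np.int64(107)), (np.int64(135), np.int64(128), np.int64(112)), (np.int64(137), np.int64(129), np.int64(114)), (np.int64(108), np.int64(105), np.int64(96))]
-0.009 [(np.int64(102), np.int64(97), np.int64(86)), (np.int64(122), np.int64(114), np.int64(100)), (np.int64(123), np.int64(114), np.int64(99)), (np.int64(120), np.int64(112), np.int64(98)), (np.int64(124), np.int64(117), np.int64(103)), (np.int64(106), np.int64(103), np.int64(94))]
-0.006 [(np.int64(97), np.int64(91), np.int64(81)), (np.int64(116), np.int64(105), np.int64(90)), (np.int64(113), np.int64(103), np.int64(87)), (np.int64(117), np.int64(108), np.int64(94)), (np.int64(116), np.int64(107), np.int64(92)), (np.int64(106), np.int64(102), np.int64(93))]
-0.003 [(np.int64(95), np.int64(89), np.int64(79)), (np.int64(111), np.int64(96), np.int64(80)), (np.int64(109), np.int64(95), np.int64(79)), (np.int64(111), np.int64(99), np.int64(85)), (np.int64(
[... 3840 characters left out ...]
.int64(54)), (np.int64(141), np.int64(93), np.int64(56)), (np.int64(135), np.int64(90), np.int64(54)), (np.int64(134), np.int64(87), np.int64(52))]
0.032 [(np.int64(101), np.int64(66), np.int64(41)), (np.int64(93), np.int64(61), np.int64(38)), (np.int64(141), np.int64(94), np.int64(57)), (np.int64(142), np.int64(94), np.int64(57)), (np.int64(142), np.int64(95), np.int64(58)), (np.int64(139), np.int64(92), np.int64(56))]
0.034 [(np.int64(122), np.int64(81), np.int64(50)), (np.int64(113), np.int64(75), np.int64(46)), (np.int64(141), np.int64(95), np.int64(59)), (np.int64(141), np.int64(94), np.int64(58)), (np.int64(141), np.int64(96), np.int64(59)), (np.int64(143), np.int64(95), np.int64(58))]
```

```bash
cat >>h.py <<'E'
UP=np.array([0,0,1.])
def tool(a,p,deg,flip=1): # approach direction angle deg in (p,z) plane
    t=np.radians(deg); d=np.cos(t)*p+np.sin(t)*UP; x=a*flip; y=np.cross(d,x)
    return d,R.from_matrix(np.c_[x,y,d]).as_quat()
E
python3 - <<'E'
from h import *
C=np.array([.6077,-.0256,.034]);a=np.array([.0168,.99986,0]);u=np.array([a[1],-a[0],0])
for s in(1,-1):
  for f in(1,-1):
    for deg in(-120,-90,-60):
      for h in(0,.09):
        d,q=tool(a,u*s,deg,f); j=inverse_kinematics(C+UP*h-d*.015,q)
        print(s,f,deg,h,None if j is None else np.round(j,2))
E
```

```text
1 1 -120 0 [-0.43  0.96  0.68  1.38 -0.47  1.53  0.31]
1 1 -120 0.09 [-0.43  0.85  0.69  1.35 -0.41  1.64  0.28]
1 1 -90 0 [-0.52  0.6   0.63  1.85 -0.46  0.85  0.32]
1 1 -90 0.09 [-0.62  0.49  0.75  1.81 -0.39  1.    0.27]
1 1 -60 0 [-0.45  0.38  0.46  2.26 -1.45  0.12  1.33]
1 1 -60 0.09 [-0.4   0.17  0.38  2.22 -0.14  0.25  0.07]
1 -1 -120 0 [-0.68  1.37  1.36  1.39 -1.01  1.82 -2.48]
1 -1 -120 0.09 [-0.68  1.23  1.36  1.36 -0.88  1.88 -2.51]
1 -1 -90 0 [-0.92  1.12  1.36  1.86 -1.18  1.26 -2.33]
1 -1 -90 0.09 [-0.94  0.9   1.37  1.82 -0.94  1.26 -2.46]
1 -1 -60 0 [ 0.03  0.35 -0.08  2.24  1.02  0.06  2.08]
1 -1 -60 0.09 [-1.2   0.57  1.39  2.24 -1.3   0.57 -2.08]
-1 1 -120 0 [-0.45  0.38  0.46  2.26 -1.45  0.12  1.33]
-1 1 -120 0.09 [-0.4   0.17  0.38  2.22 -0.14  0.25  0.07]
-1 1 -90 0 [-0.52  0.6   0.63  1.85 -0.46  0.85  0.32]
-1 1 -90 0.09 [-0.62  0.49  0.75  1.81 -0.39  1.    0.27]
-1 1 -60 0 [-0.43  0.96  0.68  1.38 -0.47  1.53  0.31]
-1 1 -60 0.09 [-0.43  0.85  0.69  1.35 -0.41  1.64  0.28]
-1 -1 -120 0 [ 0.03  0.35 -0.08  2.24  1.02  0.06  2.08]
-1 -1 -120 0.09 [-1.2   0.57  1.39  2.24 -1.3   0.57 -2.08]
-1 -1 -90 0 [-0.92  1.12  1.36  1.86 -1.18  1.26 -2.33]
-1 -1 -90 0.09 [-0.94  0.9   1.37  1.82 -0.94  1.26 -2.46]
-1 -1 -60 0 [-0.68  1.37  1.36  1.39 -1.01  1.82 -2.48]
-1 -1 -60 0.09 [-0.68  1.23  1.36  1.36 -0.88  1.88 -2.51]
```

```bash
python3 - <<'E'
from h import *
C=np.array([.6077,-.0256,.034]);a=np.array([.0168,.99986,0]);u=np.array([a[1],-a[0],0])
d,q=tool(a,u,-120)
print(inverse_kinematics([.67,-.0256,.034],tool(a,u,-60)[1]))
move_ptp(C-d*.13,q); move_gripper(.062,25)
f0=read_ft_force();print(read_time_s(),read_finger_gap(),np.round(f0,1))
movel(C-d*.03,q,.1); movel(C-d*.015,q,.04)
print(read_time_s(),np.round(read_ft_force()-f0,1),read_eef_pos()-(C-d*.015))
im=show("side",[],(300,170,400,260),"",4);im2=show("top",[],(280,150,380,240),"",4)
cv2.imwrite("pics/g1.png",np.hstack([im,im2]))
E
```

```text
[-0.27381771  0.48142017  0.27291111  2.09209908 -0.96862304  0.1027839
  0.86243803]
4.0333 0.06190467825659297 [ 0.2 -0.5  0.5]
5.7083 [-1.   0.3 -0.5] [-3.50687390e-04  8.42714234e-05 -3.15928555e-04]
```

View pics/g1.png

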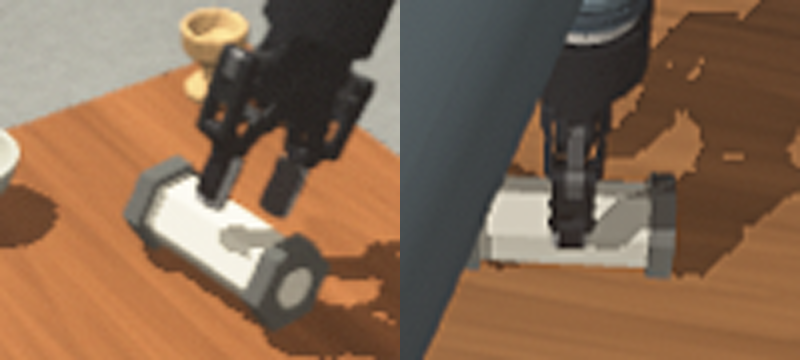

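The fingers straddle the timer, with the upper finger at side crop (212,195) and the lower one behind at (285,200), and there is no contact. Next I close and use the gap to tell whether the bar is on this pair of flats.

```bash
python3 - <<'E'
from h import *
f0=read_ft_force()
move_gripper(.03,25);pause(.2)
print(read_time_s(),read_finger_gap(),read_grasp_force(),np.round(read_ft_force()-f0,1),read_eef_pos())
E
```

```text
6.4167 0.02993041877830387 0.0 [ 0.3 -0.1 -0.5] [ 0.61519744 -0.02571519  0.04699879]
```

```bash
python3 - <<'E'
from h import *
im=show("side",[],(300,170,400,260),"",4);im2=show("top",[],(280,150,380,240),"",4)
cv2.imwrite("pics/g2.png",np.hstack([im,im2]))
E
```

```text
(no output)
```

View pics/g2.png

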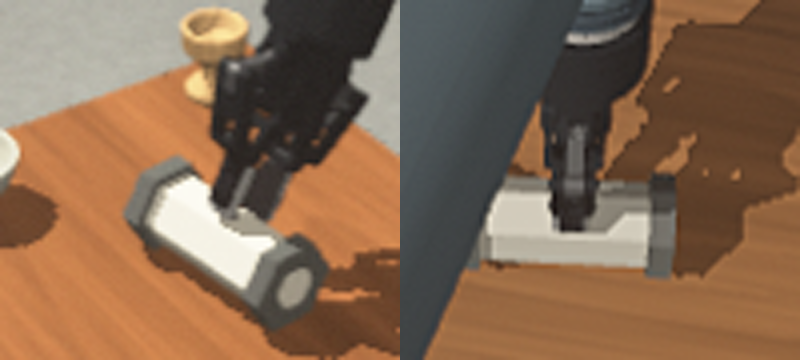

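```bash
python3 - <<'E'
from h import *
T=read_eef_pos(); M=R.from_quat(read_tcp_rot()).as_matrix(); print(np.round(M,3))
for g in(.031,.015):
  for L in(.019,.01,0,-.01):
    print(g,L,np.round((proj("side",[T+M[:,2]*L+M[:,1]*s*g for s in(-1,1)])-[300,170])*4).tolist(),"top",np.round((proj("top",[T+M[:,2]*L+M[:,1]*s*g for s in(-1,1)])-[280,150])*4).tolist())
E
```

```text
[[ 0.017  0.866 -0.5  ]
 [ 1.    -0.015  0.008]
 [ 0.    -0.5   -0.866]]
0.031 0.019 [[191.0, 246.0], [250.0, 251.0]] top [[164.0, 267.0], [166.0, 185.0]]
0.031 0.01 [[196.0, 234.0], [255.0, 239.0]] top [[164.0, 258.0], [167.0, 176.0]]
0.031 0 [[202.0, 220.0], [261.0, 226.0]] top [[165.0, 248.0], [167.0, 165.0]]
0.031 -0.01 [[208.0, 206.0], [267.0, 212.0]] top [[165.0, 238.0], [168.0, 155.0]]
0.015 0.019 [[206.0, 248.0], [235.0, 250.0]] top [[164.0, 245.0], [166.0, 205.0]]
0.015 0.01 [[212.0, 235.0], [240.0, 238.0]] top [[165.0, 236.0], [166.0, 196.0]]
0.015 0 [[218.0, 221.0], [246.0, 224.0]] top [[165.0, 226.0], [167.0, 186.0]]
0.015 -0.01 [[224.0, 207.0], [252.0, 211.0]] top [[166.0, 216.0], [167.0, 176.0]]
```

```bash
python3 - <<'E'
from h import *
C=np.array([.6077,-.0256,.034]);a=np.array([.0168,.99986,0]);u=np.array([a[1],-a[0],0])
d,q=tool(a,u,-120)
move_gripper(.062,25); f0=read_ft_force()
for s in np.arange(-.012,.0101,.003):
    movel(C+d*s,q,.05); f=read_ft_force()-f0
    print(round(s,3),np.round(f,1))
    if np.linalg.norm(f)>4: movel(C+d*(s-.002),q,.05);break
im=show("side",[],(300,170,400,260),"",4);im2=show("top",[],(280,150,380,240),"",4)
cv2.imwrite("pics/g3.png",np.hstack([im,im2]))
print(read_time_s())
E
```

```text
-0.012 [ 0.1 -0.4  0.8]
-0.009 [ 0.5 -0.4  1.1]
-0.006 [ 0.7 -0.4 -0.8]
-0.003 [-0.1  0.3  0.1]
-0.0 [ 0.3 -0.1 -0.3]
0.003 [ 0.2  0.  -0.3]
0.006 [0.5 0.9 1.3]
0.009 [0.1 0.1 0.5]
9.025
```

View pics/g3.png

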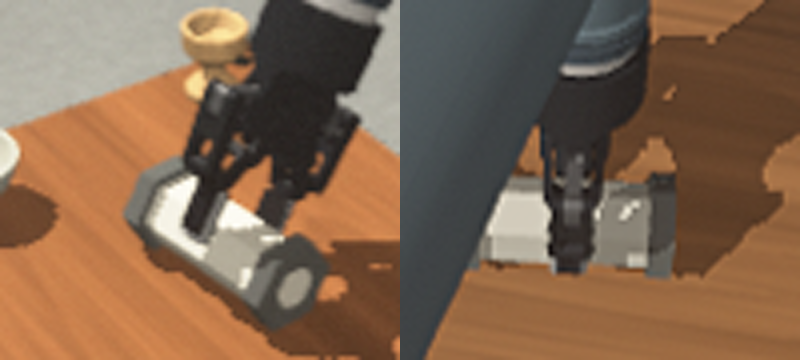

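The upper finger now overlaps the timer at side crop (200,225), and the lower one is tucked behind at (275,215). I'll close here.

```bash
python3 - <<'E'
from h import *
f0=read_ft_force()
move_gripper(.035,30);pause(.2)
print(read_time_s(),read_finger_gap(),read_grasp_force(),np.round(read_ft_force()-f0,1),read_eef_pos())
E
```

```text
9.5167 0.04399859258368619 33.241807823069394 [-0.   0.7  5.7] [ 0.60330232 -0.02560069  0.02720027]
```

```bash
python3 - <<'E'
from h import *
C=np.array([.6077,-.0256,.034]);a=np.array([.0168,.99986,0]);u=np.array([a[1],-a[0],0])
d,q=tool(a,u,-120);d2,q2=tool(a,u,-138)
movel(C+d*.009+UP*.05,q,.1)
C2=np.array([.65,-.0256,.034])
try: movel(C2+UP*.07+d2*.009,q2,.1)
except MotionError as e: print(e)
print(read_time_s(),read_eef_pos(),read_finger_gap())
P=proj("side",[C2+UP*.07])[0].astype(int);print(P)
for c in("side","top"): print([(x["at"],round(x["confidence"],2)) for x in (read_camera(c),tip_of(c,"bar_top"))[1]])
im=show("side",[],(P[0]-45,P[1]-40,P[0]+45,P[1]+40),"",7)
cv2.imwrite("pics/g4.png",im)
E
```

```text
the arm cannot follow that straight line within its joint ranges
10.1667 [ 0.60338278 -0.02541299  0.07640258] 0.04388843663417083
[368 202]
[([250.1, 250.3], 0.5)]
[([373.0, 334.6], 0.62), ([265.1, 301.7], 0.47), ([131.1, 250.2], 0.28)]
```

View pics/g4.png

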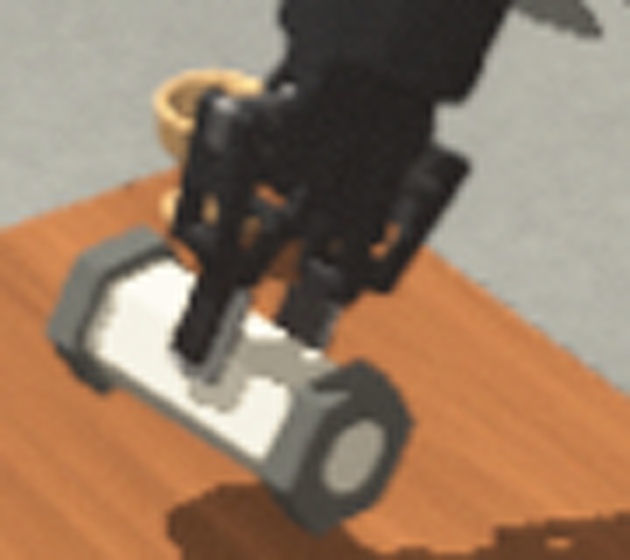

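The lifted timer is held firmly. Under the robot-side flat there is a grey strip at about (195,420), and the 44 mm gap means the pair I'm gripping is bare, so the bar is on the robot side. I'll set the timer 40 mm further out, then grip it the other way.

```bash
python3 - <<'E'
from h import *
C2=np.array([.65,-.0256,.034]);a=np.array([.0168,.99986,0]);u=np.array([a[1],-a[0],0])
d,q=tool(a,u,-120)
movel(C2+d*.009+UP*.05,q,.1); movel(C2+d*.009+UP*.003,q,.1);f0=read_ft_force()
for h in(.002,.001,0,-.001):
    movel(C2+d*.009+UP*h,q,.03);f=read_ft_force()-f0;print(h,np.round(f,1))
    if f[2]>4:break
move_gripper(.062,30); movel(C2-d*.06,q,.15)
# other side: p=-u
d,q=tool(a,-u,-120)
movel(C2+UP*.11-d*.03,q,.15)
f0=read_ft_force();movel(C2-d*.02,q,.15)
for s in(-.01,-.003,.003,.009):
    movel(C2+d*s,q,.05); f=read_ft_force()-f0
    print(s,np.round(f,1))
    if np.linalg.norm(f)>5: break
move_gripper(.035,30);pause(.15)
print(read_time_s(),read_finger_gap(),read_grasp_force(),np.round(read_ft_force()-f0,1),read_eef_pos(),read_qpos())
E
```

```text
0.002 [ 0.2 -1.2 -0.2]
0.001 [-0.1 -0.7 -0.9]
0 [-0.8 -0.8  5.4]
-0.01 [-0.8 -0.3  0.6]
-0.003 [-0.5  0.4 -0.8]
0.003 [ 0.1 -1.2  0.1]
0.009 [-0.2  0.2 -0.3]
17.1333 0.04320921025333708 31.787819570899956 [-3.6  0.1  4.6] [ 0.65428751 -0.02563043  0.02644145] [-0.20098299  0.46849951  0.18586434  2.12541496 -0.98486918  0.05625104
  0.89771754]
```

```bash
python3 - <<'E'
from h import *
C2=np.array([.65,-.0256,.034]);a=np.array([.0168,.99986,0]);u=np.array([a[1],-a[0],0])
d,q=tool(a,-u,-120);d2,q2=tool(a,-u,-90)
movel(C2+d*.009+UP*.05,q,.1)
movel(C2+UP*.05+d2*.009,q2,.03)
print(read_time_s(),read_eef_pos(),read_finger_gap())
P=proj("side",[C2+UP*.05])[0].astype(int)
im=show("side",[],(P[0]-40,P[1]-40,P[0]+40,P[1]+40),"",7)
cv2.imwrite("pics/g5.png",im)
E
```

```text
18.8 [ 0.64913705 -0.02583082  0.07398754] 0.04340815950416075
```

View pics/g5.png

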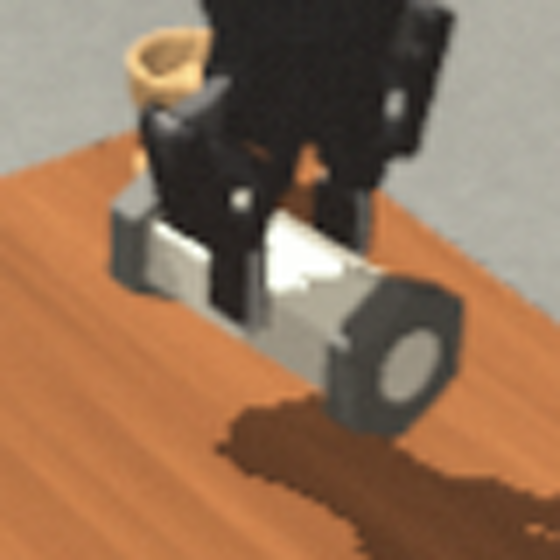

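```bash
cat >>h.py <<'E'
a=np.array([.0168,.99986,0]);u=np.array([a[1],-a[0],0])
def grip(C):
    d,q=tool(a,u,-120)
    movel(C-d*.02,q,.12); f0=read_ft_force()
    for s in(-.01,0,.009):
        movel(C+d*s,q,.05); f=read_ft_force()-f0
        if np.linalg.norm(f)>5: print("contact",s,f);break
    move_gripper(.035,30);pause(.1);print("gap",read_finger_gap(),"t",read_time_s())
def lower(C,deg):
    d,q=tool(a,u,deg)
    movel(C+d*.009+UP*.006,q,.1);f0=read_ft_force()
    for h in np.arange(.005,-.0021,-.001):
        movel(C+d*.009+UP*h,q,.04);f=read_ft_force()-f0
        if f[2]>4:break
    print("down",round(h,4),np.round(f,1),"q6",read_qpos()[5])
    move_gripper(.062,30); movel(C-d*.06+UP*h,q,.15)
E
python3 - <<'E'
from h import *
C=np.array([.65,-.0256,.034])
for x in(.62,.65,.67,.70):
  for deg in(-60,-64,-68):
    d,q=tool(a,u,deg);j=inverse_kinematics([x,C[1],.034]+d*.009,q);print(x,deg,None if j is None else np.round(j,2))
d,q=tool(a,u,-64)
movel(C+d*.009+UP*.04,q,.06); lower(C,-64)
d,q=tool(a,u,-120)
C=C-u*.002
movel(C+UP*.11-d*.03,q,.15); grip(C)
movel(C+d*.009+UP*.05,q,.1)
E
```

```text
0.62 -60 [ 0.12  0.43 -0.18  2.18  1.45  0.09 -1.46]
0.62 -64 [-0.38  0.46  0.39  2.16 -0.92  0.17  0.8 ]
0.62 -68 [-0.51  0.5   0.56  2.11 -0.85  0.3   0.7 ]
0.65 -60 [-0.21  0.47  0.19  2.13 -1.01  0.06  0.92]
0.65 -64 [-0.41  0.5   0.43  2.09 -0.91  0.21  0.78]
0.65 -68 [-0.51  0.55  0.57  2.04 -0.85  0.34  0.69]
0.67 -60 [-0.24  0.5   0.23  2.08 -0.96  0.09  0.86]
0.67 -64 [-0.42  0.54  0.45  2.04 -0.91  0.23  0.76]
0.67 -68 [-0.51  0.58  0.58  2.   -0.85  0.36  0.67]
0.7 -60 [-0.29  0.55  0.3   2.01 -0.96  0.13  0.84]
0.7 -64 [-0.43  0.59  0.48  1.97 -0.91  0.28  0.74]
0.7 -68 [-0.5   0.63  0.59  1.92 -0.85  0.4   0.65]
down 0.0 [-4.  -0.3  8.5] q6 0.21605376627268444
gap 0.043900262574376424 t 26.6417
```

```bash
python3 - <<'E'
from h import *
C=np.array([.65,-.0256,.034])
d,q=tool(a,u,-64)
movel(C+d*.009+UP*.04,q,.04); print(read_finger_gap(),read_time_s())
lower(C,-64)
d,q=tool(a,u,-120); movel(C+UP*.11-d*.03,q,.15)
C=C-u*.002
for c in("top",):
    im=read_camera(c);print(np.round(proj(c,[C+u*.027*.866+UP*.0135])[0],1),[(x["at"],round(x["confidence"],2)) for x in tip_of(c,"bar_top")],[(x["at"],round(x["confidence"],2)) for x in tip_of(c,"timer_center")],proj(c,[C])[0])
grip(C)
movel(C+d*.009+UP*.05,q,.1)
d,q=tool(a,u,-64);C=np.array([.65,-.0256,.034])
movel(C+d*.009+UP*.04,q,.04);print(read_finger_gap())
lower(C,-64)
d,q=tool(a,u,-90);movel([.60,-.0256,.25],q,.25);move_j(np.array(read_qpos())+[.6,0,0,0,0,0,0])
print(read_time_s())
P=proj("top",[C])[0].astype(int);im=show("top",[],(P[0]-40,P[1]-40,P[0]+40,P[1]+40),"",7)
for n in("timer_center","bumper","bar_top"):print(n,[(x["at"],round(x["confidence"],2)) for x in tip_of("top",n)])
P2=proj("side",[C])[0].astype(int);im2=show("side",[],(P2[0]-40,P2[1]-40,P2[0]+40,P2[1]+40),"",7)
cv2.imwrite("pics/f.png",cv2.resize(np.hstack([im,im2]),(800,400)));print(P,P2)
E
```

```text
0.04347403906245118 28.7333
down 0.002 [-4.4  0.1  7. ] q6 0.23064949979172428
[322.1 178.1] [([263.4, 301.2], 0.59), ([323.0, 177.5], 0.52), ([374.3, 333.8], 0.37)] [([255.8, 308.9], 0.91), ([323.5, 192.6], 0.67)] [321.67273324 188.70979016]
gap 0.04283269115432498 t 35.4167
0.043360396270192655
down 0.0 [-6.3  1.3  9.2] q6 0.2370172305760976
42.7833
timer_center [([324.4, 191.7], 0.73), ([252.9, 312.5], 0.63), ([385.8, 339.7], 0.63)]
bumper [([294.5, 187.2], 0.9), ([239.8, 293.0], 0.6), ([377.7, 359.4], 0.57)]
bar_top [([322.7, 188.6], 0.75), ([372.3, 336.0], 0.62), ([260.7, 299.5], 0.51), ([295.0, 187.2], 0.38)]
[321 187] [367 224]
```

View pics/f.png

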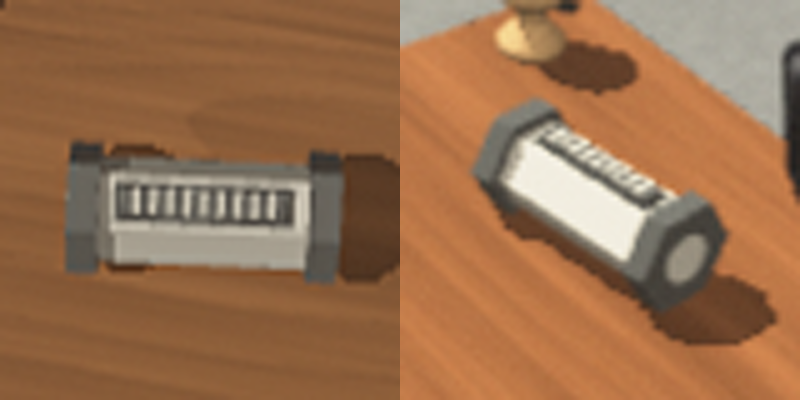

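The bar faces up, at top pixel (322,188), and the timer lies flat. I'll press it with closed fingers, stepping down under force control.

```bash
python3 - <<'E'
from h import *
B=ray("top",(321.9,187.9),.061);print(B)
d,q=tool(a,u,-90)
move_gripper(0,20); move_ptp(B+UP*.06,q); movel(B+UP*.025,q,.15);pause(.15)
f0=np.mean([read_ft_force() for _ in range(3)],0);z=.025;z0=None;last=0
while z>-.01:
    z-=.0015 if z0 is None else .0006
    movel(B+UP*z,q,.04); fz=(read_ft_force()-f0)[2]
    if z0 is None and fz>2.3: z0=z;print("touch",z,fz)
    if z0 is not None: print(round(z,4),round(fz,1))
    if fz>12 or read_time_s()>62: break
pause(1.1);print("hold",(read_ft_force()-f0).round(1),read_eef_pos()-B,read_time_s())
movel(B+UP*.06,q,.15);print(read_time_s())
E
```

```text
[ 0.64561402 -0.0256969   0.061     ]
touch -0.006500000000000004 4.939173672026365
-0.0065 4.9
-0.0071 4.5
-0.0077 6.6
-0.0083 6.1
-0.0089 6.3
-0.0095 6.6
-0.0101 8.8
hold [-2.3  1.1  8.3] [ 2.38627931e-04 -3.51085790e-05 -9.08784031e-03] 53.4917
54.1083
```

The force only reached about 8 N when my travel limit stopped it, so I'll press once more, deeper, to be certain.

```bash
python3 - <<'E'
from h import *
B=np.array([.64561,-.0257,.061]);d,q=tool(a,u,-90)
movel(B+UP*.01,q,.2);f0=np.mean([read_ft_force() for _ in range(3)],0)
movel(B-UP*.007,q,.05);z=-.0085
while z>-.016:
    z-=.0006;movel(B+UP*z,q,.06);fz=(read_ft_force()-f0)[2];print(round(z,4),round(fz,1))
    if fz>13 or read_time_s()>62:break
pause(1.0);print("hold",(read_ft_force()-f0).round(1),(read_eef_pos()-B)[2],read_time_s())
movel(B+UP*.10,q,.2);print(read_time_s())
for n in("timer_center","bar_top"):read_camera("top");print(n,[(x["at"],round(x["confidence"],2)) for x in tip_of("top",n)])
E
```

```text
-0.0091 5.1
-0.0097 6.5
-0.0103 7.0
-0.0109 8.6
-0.0115 11.2
-0.0121 13.5
hold [-3.5 -0.5 13.6] -0.009185351054588106 57.5
58.2083
timer_center [([390.3, 338.8], 0.93), ([325.6, 189.6], 0.64), ([323.9, 204.0], 0.43)]
bar_top [([375.1, 334.1], 0.61)]
```

```bash
python3 -c "
from bench import *
print(sign_off())"
```

```text
the job is handed in; nothing more can be done
None
```

I rolled the timer over until its start bar faced up, confirmed that in a picture, pressed the bar home at about 13.6 N for 1 s, released it and handed the job in at about 58 s; I did not view a picture after the press.

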